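Reset a coffee grinder from filter to espresso

TASK

Set the coffee grinder finer, for espresso: free the lock ring by swinging its lower handle an eighth of a turn counter-clockwise (seen from above), turn the collar clockwise by its upper handle until the red mark lines up with the red pointer on the deck, then swing the lower handle back until the ring is as tight as you found it. Don't run the collar well past the pointer or the burrs will rub, and make sure that the mark is still on the pointer once the ring is tight. Leave everything else on the worktop where it stands.

Things in the scene. Friction and masses are not known exactly. Their poses are not given: they have to be found in the camera images.
- grinder: Heavy cream coffee grinder, fixed: base 250 x 168 mm, column 148 mm across, round aluminium deck (140 mm across) 215 mm high. Origin on the vertical axis of column, ring and collar, at worktop level; -x points to its front (chute, fork). Angles below: about this axis, counter-clockwise seen from above, from the grinder's +x. The hopper is off.
- tube_top (a point): Centre of the top of the open aluminium tube (60 mm across), the grinder's highest part, 284 mm high. Below it on the same axis: the black collar (96 mm across, 240 to 258 mm high) and under that the steel lock ring (90 mm across, 215 to 231 mm high), which bears on the deck.
- lock_ring (a joint): Turn of the lock ring, the jam nut under the collar (rad). Tight at the start (0 to 0.06); grows counter-clockwise as it is loosened, to 1.4 at most. Above 0.35 it turns easily (2 to 4 N on its handle). Below 0.35 it grips the collar and the push needed to tighten it grows, to 10 to 16 N on the handle near 0; to break it loose takes up to 10 N. It stays where it is left. Tight means below 0.15.
- lock_handle (a point): Point to push on the lock ring's handle, on the centre line of the steel bar 90 mm from the axis, 226 mm high. The level bar is 10 mm thick and runs radially from the ring to 110 mm, with a black ball 20 mm across at its end. It points at -90 degrees + lock_ring. Beyond 70 mm from the axis nothing of the deck is under it.
- collar (a joint): Turn of the adjusting collar, the head of the threaded burr carrier (rad). 0 = its red mark at the pointer; positive = turned counter-clockwise from there (coarser). It starts between 0.6 and 1.3; its range is -0.45 to 1.5. Freed, it turns at about 4 N on its handle and stays where it is left; while the ring is tight the handle holds against about 15 N.
- collar_handle (a point): Point to push on the collar's handle, on the centre line of the steel bar 66 mm from the axis, 252 mm high. The level bar is 10 mm thick and runs radially from the collar (48 mm) to 86 mm, with a black ball 18 mm across at its end. It points at 65 degrees + collar.
- red_mark (a point): Outer part of the red line (17 x 7 mm) on the black collar's top, 45 mm from the axis, 259 mm high; the white lines beside it are 0.15 rad apart.
- pointer (a point): Inner end of the red pointer, a fin 17 x 7 x 10 mm fixed on the deck at the grinder's front (180 degrees), 56 mm from the axis, 224 mm high.
- dosing_cup: Steel dosing cup 58 mm across, 55 mm high, standing on the grinder's base plate under the spout; origin under its centre. Leave alone.
- hopper: The grinder's clear hopper with black lid, 126 mm across, 172 mm high, standing on the worktop; origin under its centre. Leave alone.
- portafilter: Bottomless portafilter, steel ring 68 mm across and 28 mm high, dark wooden handle reaching 173 mm along its -x; origin under the ring's centre. Leave alone.
- tamper: Steel tamper 58 mm across, 88 mm high, upright; origin under its centre. Leave alone.
- milk_jug: Steel milk jug 86 mm across, 95 mm high; origin under its centre. Leave alone.
- espresso_cup: Sage green cup 66 mm across, 58 mm high; origin under its centre. Leave alone.
- bean_jar: Amber jar of beans 90 mm across, 140 mm high; origin under its centre. Leave alone.

How it is judged:
On the way, in this order (a step that is already met when the one before it is completed fails the run):
1. the lock ring is loosened, its handle swung counter-clockwise by at least 0.42 rad (value of joint lock_ring above 0.42 rad), for 0.2 s.
2. with the ring still loose, the collar's red mark is brought to the pointer (value of joint lock_ring above 0.36 rad and value of joint collar between -0.08 and 0.08 rad), for 0.2 s.
3. the lock ring is tight again with the red mark still at the pointer (value of joint lock_ring below 0.15 rad and value of joint collar between -0.08 and 0.08 rad), for 0.2 s.
At the end, for the whole second after the job is handed in: The collar's red mark is within 0.08 rad (half a graduation) of the pointer, the lock ring is tight (below 0.15 rad), and both are at rest (all of step 3 and velocity of joint lock_ring between -0.05 and 0.05 rad/s and velocity of joint collar between -0.05 and 0.05 rad/s); the robot touches nothing.
It fails at once if the collar is run well past the pointer (0.2 rad), so that the burrs rub (value of joint collar below -0.2 rad).
It fails at once if another thing on the worktop is shifted or knocked over (more than 20 mm) (distance of any of dosing_cup, hopper, portafilter, tamper, milk_jug, espresso_cup, bean_jar from where it was at the start of the episode above 0.02 m).
It also fails if it takes over 72 s, if anything falls off the work surface, if the arm or the gripper's body presses on something with over 40 N, if the wrist force passes 120 N, or if a joint passes its speed limit or range.

ROBOT

A 6-joint arm with a two-finger parallel gripper is mounted at the origin on the work surface. World frame = base frame: x ahead of the robot, y to its left, z up, the work surface at z = 0. Lengths are in m, angles in rad, forces in N, time in s.
With the tool pointing down it reaches from about 0.4 to 0.825 m from the base axis. Payload 7 kg.
Tool frame: the origin (TCP) lies midway between the tips of the shut fingers; the grasp point (between the pads) lies 19 mm behind it; z points along the fingers, y is the line along which they close (so a half turn about z gives the same grasp; the last joint's range is limited). The gripper opens to 88 mm and grips with 3 to 60 N. Pads are 19 mm wide; open, the fingers measure 130 mm over their backs; the gripper's body (78 mm by 193 mm) begins 47 mm behind the grasp point.
Start: joints at [-0.995, 0.359, 0.012, 0, -1.224, -0.288], TCP at [0.192, -0.647, 0.227] pointing down, gripper open.
Joint ranges: [-3.07, 3.07], [-1.43, 2.12], [-1.02, 1.25], [-3.03, 1.67], [-3.05, -0], [-3.03, 3.03]. Speed limits (rad/s): [2.39, 2.39, 3.01, 3.14, 3.14, 3.14].

INTERFACE

Orientations are given as a rotation vector (axis times angle).
In Python, from workcell import ctrl, cam gives the robot as it stands (ctrl), with the cameras (cam).
- The arm moves only by the tool jog_arm, called after ">>>" as name(argument=value, ...) on one line, values as JSON. Schema: {"type":"object","properties":{"ticks":{"type":"object","properties":{"moves":{"type":"array","items":{"type":"array","items":{"type":"number"},"minItems":4,"maxItems":4},"minItems":1,"maxItems":12}},"additionalProperties":false,"required":["moves"]},"jaw":{"type":"number"},"only":{"type":"string"},"quiet":{"type":"boolean"},"lines":{"type":"string"}},"required":["ticks"],"additionalProperties":false}. ticks is an object whose key "moves" holds a list of rows, 1 to 12 of them, each of 4 numbers: dx, dy, dz in m, then a turn about the tool's z in rad; each row is the pose to reach, as a shift and turn from the pose commanded when the call began, along the tool's axes at that moment; what a row does not reach only later rows make up. A row lasts 1/10 s, in which the tool goes at most 0.05 m and 0.15 rad, less where a joint would pass 70% of its speed; a pose out of reach is approached as far as the arm can. jaw is the finger opening in m, set as the call begins (left out keeps the last). The fingers move at their own pace and stop on an object; the grip force is fixed at half the most. Time passes only in rows, so rows that do not move let the fingers close. The tool returns the time, the measured TCP pose, the force, the opening and the grip force at its end. only (a regular expression) keeps the lines of the reply that match it, lines (a string "A,B") keeps lines A to B, and quiet returns only ok. Input that does not fit is refused with a message, and nothing moves.
- ctrl.read_state(): the state, without advancing time (a new reading comes with each control period).
- cam.grab_frame(name): name is "scene" or "side" or "wrist"; returns a dict with "img" (420x560x3 uint8, blue, green, red), "mtx" (3x3 intrinsics, pixels), "cam_to_world" (4x4, takes a point from camera to world coordinates). Camera axes: x right, y down, z forward; pixel columns grow to the right and rows downward; lengths in m; the calibration is good to about 2 mm. A picture is of the moment at which its call begins. There is no depth.
- ctrl.close_job(): hands the job in; it is judged then, once.
The state is a dict: "t": time; "q": joint angles; "dq": joint speeds; "joint_torque": joint torques, N m; "tcp_pos": TCP position; "ee_rot": TCP orientation; "wrist_force": force on the tool from outside, world axes, zero at the start; "torque": the same for the moment, N m; "grip_width": finger opening in m; "grasp_force": force on a finger pad.
Only numpy, scipy, OpenCV 4.12 (cv2) and the standard library are available. Lean on these libraries where they do the work, as an engineer would, in place of code of your own. Each camera call takes 0.05 s, during which the arm holds its last target. There are 200 camera calls.

## Working session

There is one attempt and no reset: what is moved stays moved. The work goes in short steps, Python scripts to look and compute and a tool call to move; the robot and the scene stay as the last step left them, time stands still between calls to the robot, and variables do not carry over. Pictures are saved under pics/ and viewed, at most 10 in all, crops included, and the job is handed in when it is done.

```bash
ls; mkdir -p pics; cat > h.py <<'E'
import numpy as np,cv2
from workcell import ctrl, cam
def ray(f,u,v):
    K=f["mtx"];T=f["cam_to_world"]
    d=T[:3,:3]@np.linalg.inv(K)@np.array([u,v,1.]);return T[:3,3],d
def onplane(f,u,v,z):
    o,d=ray(f,u,v);return o+d*(z-o[2])/d[2]
def proj(f,p):
    T=np.linalg.inv(f["cam_to_world"]);c=T[:3,:3]@np.array(p)+T[:3,3];q=f["mtx"]@c;return q[:2]/q[2]
E
python3 - <<'E'
from h import *
s=ctrl.read_state();print(s)
for n in("scene","side","wrist"):
    f=cam.grab_frame(n);cv2.imwrite(f"pics/{n}0.png",f["img"]);print(n,f["cam_to_world"].round(3).tolist(),f["mtx"][0,0])
a=[cv2.imread(f"pics/{n}0.png") for n in("scene","side")]
E
```

```text
pics
workcell.py
{'t': 0.0, 'q': array([-9.94864978e-01,  3.59387785e-01,  1.10449467e-02, -3.95733130e-04,
       -1.22408234e+00, -2.88060528e-01]), 'dq': array([ 0.00090648, -0.00016323,  0.00043201, -0.00111133, -0.00124553,
        0.00022651]), 'joint_torque': array([-3.29181212e-04, -5.82721174e+01,  2.93075484e+01,  6.99774876e+00,
        7.04835678e-03, -1.70997755e-04]), 'tcp_pos': array([ 0.1914602 , -0.64675676,  0.22560783]), 'ee_rot': array([ 4.50367690e-01, -3.10879477e+00, -2.56795634e-03]), 'wrist_force': array([ 0.48562002, -0.28053607,  0.74374642]), 'torque': array([ 0.02168532,  0.0114145 , -0.02886485]), 'grasp_force': 0.0, 'grip_width': 0.08761779906975187}
scene [[0.042, 0.797, -0.602, 1.236], [0.999, -0.035, 0.023, -0.007], [-0.003, -0.603, -0.798, 1.125], [0.0, 0.0, 0.0, 1.0]] 417.18081056435176
side [[0.875, -0.304, 0.376, -0.087], [-0.484, -0.545, 0.685, -1.087], [-0.003, -0.781, -0.624, 1.206], [0.0, 0.0, 0.0, 1.0]] 539.1735144216183
wrist [[-0.285, 0.913, 0.291, 0.113], [0.959, 0.271, 0.088, -0.671], [0.001, 0.304, -0.953, 0.383], [0.0, 0.0, 0.0, 1.0]] 325.74321425441076
```

View pics/scene0.png

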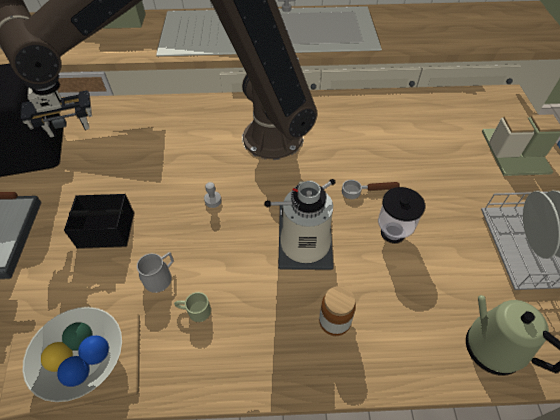

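View pics/side0.png

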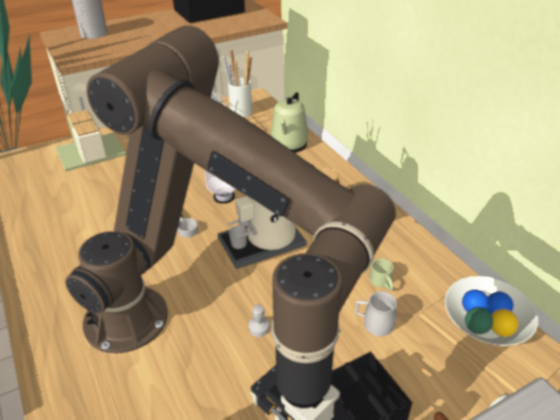

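The scene view shows the grinder with its tube top at about (309,188), lock handle ball at (268,203) and collar handle ball at (333,182). In the side view the arm hides the grinder's head. I'll enlarge the head next.

```bash
python3 - <<'E'
from h import *
im=cv2.imread("pics/scene0.png")[165:225,255:345]
cv2.imwrite("pics/c1.png",cv2.resize(im,None,fx=8,fy=8,interpolation=cv2.INTER_CUBIC))
E
```

```text
(no output)
```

View pics/c1.png

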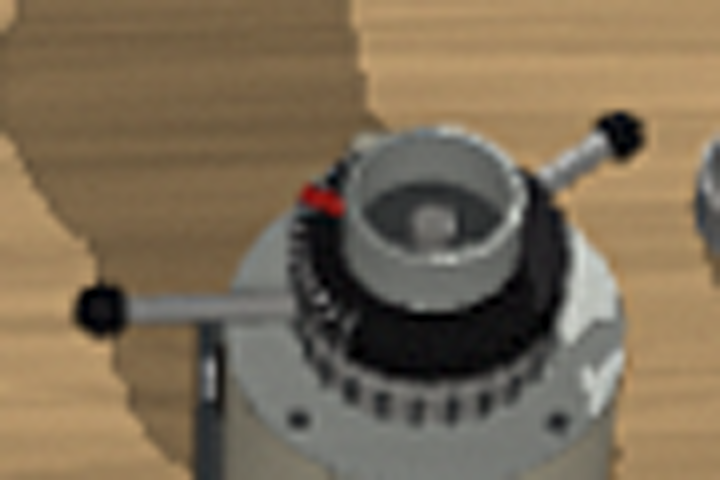

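The crop shows the tube rim centred at about (309.8,189.4), the lock ball at (267.6,203.6), the collar ball at (332.4,181.9) and the red mark at about (295.5,190). All four are full-image pixels.

```bash
python3 - <<'E'
from h import *
f=cam.grab_frame("scene")
c=onplane(f,309.5,189.2,.284);lb=onplane(f,267.3,203.3,.226);cb=onplane(f,332.1,181.6,.252);m=onplane(f,295.2,189.7,.259)
ang=lambda p:np.degrees(np.arctan2(p[1]-c[1],p[0]-c[0]))
print(c)
for n,p in dict(lb=lb,cb=cb,m=m).items(): print(n,p,np.hypot(*(p-c)[:2]),ang(p))
s=ctrl.read_state();print(s['t']);from scipy.spatial.transform import Rotation as R
print(R.from_rotvec(s['ee_rot']).as_matrix().round(3))
E
```

```text
[0.51798122 0.09320691 0.284     ]
lb [ 0.51431971 -0.02036072  0.226     ] 0.11362663828267387 -91.84662416874403
cb [0.46564986 0.16223918 0.252     ] 0.08662578515223535 127.16471165154037
m [0.49669092 0.0570972  0.259     ] 0.04191882784865001 -120.52362408259067
0.2
[[-0.959 -0.284 -0.   ]
 [-0.284  0.959  0.001]
 [ 0.     0.001 -1.   ]]
```

>>> jog_arm(ticks={"moves":[[0,0,-0.05,0],[0,0,-0.105,0],[0,0,-0.105,-0.15],[-0.49,0.53,-0.105,-1.28],[-0.49,0.53,-0.105,-1.28],[-0.49,0.53,-0.105,-1.28],[-0.49,0.53,-0.105,-1.28],[-0.49,0.53,-0.105,-1.28],[-0.49,0.53,-0.105,-1.28],[-0.49,0.53,-0.105,-1.28],[-0.49,0.53,-0.105,-1.28],[-0.49,0.53,-0.105,-1.28]]}, jaw=0.03)

```text
t: 1.4
tcp_pos: [0.391, -0.2418, 0.3318]
ee_rot: [-2.221, 2.221, -0.001]
wrist_force: [0.9, -0.4, -1.4]
grip_width: 0.0295
grasp_force: 0.0
```

```bash
python3 - <<'E'
from h import *
from scipy.spatial.transform import Rotation as R
s=ctrl.read_state();print(s['t'],s['q'].round(3),s['tcp_pos'],R.from_rotvec(s['ee_rot']).as_matrix().round(3))
E
```

```text
1.4 [-0.123 -0.062 -0.256 -0.    -1.376  0.123] [ 0.39096237 -0.24175467  0.33183259] [[-0.    -1.     0.001]
 [-1.     0.    -0.   ]
 [ 0.    -0.001 -1.   ]]
```

>>> jog_arm(ticks={"moves":[[-0.246,-0.125,0,0],[-0.246,-0.125,0,0],[-0.246,-0.125,0,0],[-0.246,-0.125,0,0],[-0.246,-0.125,0,0],[-0.246,-0.125,0,0],[-0.246,-0.125,0,0],[-0.246,-0.125,0,0]]})

```text
t: 2.2
tcp_pos: [0.5164, 0.0025, 0.3311]
ee_rot: [2.219, -2.223, -0.001]
wrist_force: [-0.5, 0.9, 0.4]
grip_width: 0.03
grasp_force: 0.0
```

```bash
python3 - <<'E'
from h import *
s=ctrl.read_state();print(s['t'],s['q'].round(3))
f=cam.grab_frame("wrist");cv2.imwrite("pics/w1.png",f["img"]);np.save("w1.npy",[f["mtx"].tolist()+[[0]*3],0] if 0 else f["cam_to_world"]);print(f["cam_to_world"].round(3))
E
```

```text
2.2 [ 0.385  0.042 -0.155 -0.    -1.375 -0.387]
[[-1.     0.    -0.001  0.517]
 [ 0.     0.953  0.303 -0.081]
 [ 0.001  0.303 -0.953  0.489]
 [ 0.     0.     0.     1.   ]]
```

View pics/w1.png

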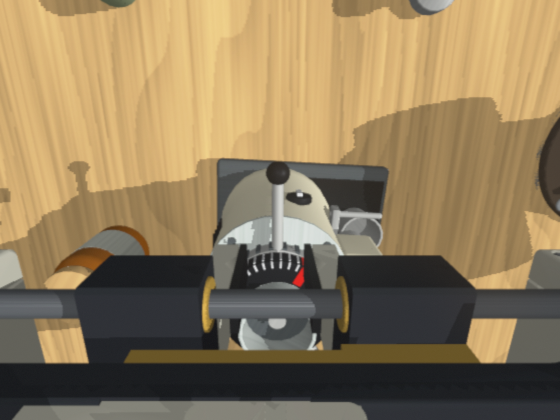

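The wrist view shows the lock handle centred between the fingers: its ball is at (278,173), its bar runs down to (277,245), and the red mark is at about (300,275).

```bash
python3 - <<'E'
from h import *
f=cam.grab_frame("wrist")
for u,v in((278,173),(277.5,215),(277,245)): print(onplane(f,u,v,.226))
# base plate edges -> yaw (plate top near z=0.02)
im=f["img"]
a=onplane(f,219,160,.02);b=onplane(f,386,168,.02);print(a,b,np.degrees(np.arctan2(*(a-b)[1::-1])),np.hypot(*(a-b)[:2]))
E
```

```text
[ 0.51416052 -0.02328092  0.226     ]
[0.514535   0.01345555 0.226     ]
[0.51494837 0.04161996 0.226     ]
[0.59787957 0.00278165 0.02      ] [0.35442802 0.01487856 0.02      ] -2.8446417714647794 0.24375190912838715
```

>>> jog_arm(ticks={"moves":[[0,0.0017,0.03,0],[0,0.0017,0.06,0],[0,0.0017,0.09,0],[0,0.0017,0.117,0],[0,0.0017,0.117,0],[0,0.0017,0.117,0]]})

```text
t: 2.9
tcp_pos: [0.5148, 0.001, 0.2155]
ee_rot: [2.217, -2.226, 0.001]
wrist_force: [0.5, 0.0, 0.9]
grip_width: 0.0299
grasp_force: 0.0
```

>>> jog_arm(ticks={"moves":[[0,0,0,0],[0,0,0,0],[0,0,0,0]]}, jaw=0.016)

```text
t: 3.2
tcp_pos: [0.5152, 0.002, 0.2157]
ee_rot: [-2.217, 2.224, -0.001]
wrist_force: [-0.0, -0.1, -0.2]
grip_width: 0.0169
grasp_force: 0.0
```

>>> jog_arm(ticks={"moves":[[-0.0001,-0.0045,0,-0.05],[-0.0004,-0.009,0,-0.1],[-0.001,-0.0134,0,-0.15],[-0.0018,-0.0179,0,-0.2],[-0.004,-0.0266,0,-0.3],[-0.0071,-0.035,0,-0.4],[-0.011,-0.0431,0,-0.5],[-0.0157,-0.0507,0,-0.6],[-0.0183,-0.0544,0,-0.65],[-0.0183,-0.0544,0,-0.65],[-0.0183,-0.0544,0,-0.65],[-0.0183,-0.0544,0,-0.65]]})

```text
t: 4.4
tcp_pos: [0.5692, 0.0201, 0.2148]
ee_rot: [-2.811, 1.402, -0.0]
wrist_force: [0.4, 0.2, -0.5]
grip_width: 0.0159
grasp_force: 0.0
```

```bash
python3 - <<'E'
from h import *
f=cam.grab_frame("wrist");g=cam.grab_frame("scene")
a=cv2.resize(f["img"][100:330,150:420],None,fx=2,fy=2);b=cv2.resize(g["img"][165:225,255:320],None,fx=4,fy=4,interpolation=2)
c=np.zeros((460,800,3),np.uint8);c[:,:540]=a;c[:240,540:]=b;cv2.imwrite("pics/w2.png",c)
E
```

```text
(no output)
```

View pics/w2.png

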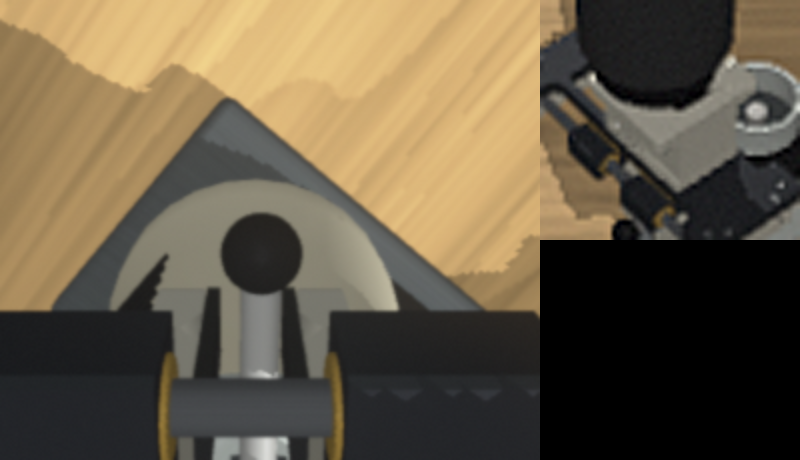

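The lock handle has swung with the fingers, and its ball is now at wrist pixel (280,226). The ring is loose, at about 0.62 rad. Next I lift clear and move over the collar handle.

>>> jog_arm(ticks={"moves":[[0,0,0,0],[0,0,0,0],[0,0,-0.05,0],[0,0,-0.1,0],[0,0,-0.115,0],[-0.05,0,-0.115,0],[-0.1,0,-0.115,0],[-0.15,0,-0.115,0],[-0.155,0,-0.115,0],[-0.155,0,-0.115,0],[-0.155,0,-0.115,0]]}, jaw=0.036)

```text
t: 5.6
tcp_pos: [0.476, 0.1435, 0.3297]
ee_rot: [-2.813, 1.4, -0.0]
wrist_force: [-0.8, 0.2, 0.5]
grip_width: 0.0361
grasp_force: 0.0
```

```bash
python3 - <<'E'
from h import *
f=cam.grab_frame("wrist");g=cam.grab_frame("scene")
np.savez("f3.npz",mtx=f["mtx"],cam_to_world=f["cam_to_world"]);np.savez("g3.npz",mtx=g["mtx"],cam_to_world=g["cam_to_world"])
a=cv2.resize(f["img"][40:400],(560,360));b=cv2.resize(g["img"][165:225,260:320],None,fx=4,fy=4,interpolation=2)
c=np.zeros((360,800,3),np.uint8);c[:,:560]=a;c[:240,560:]=b;cv2.imwrite("pics/w3.png",c)
E
```

```text
(no output)
```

View pics/w3.png

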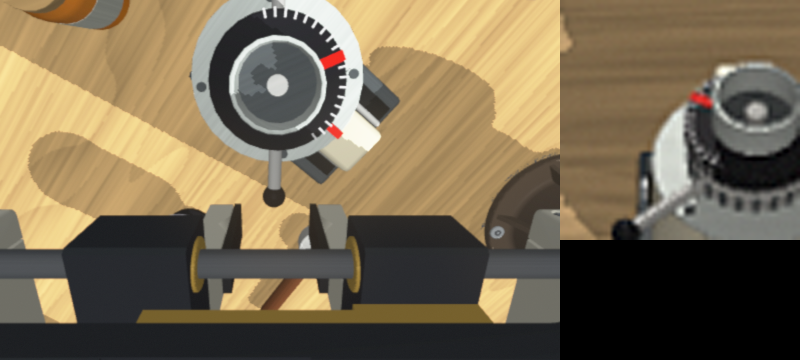

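From above the grinder, the wrist view (rows shifted by 40) shows the tube rim centred at (278.5,124), the red mark at (334,101), the pointer's inner end at (332,168) and the collar ball at (274,236).

```bash
python3 - <<'E'
from h import *
f=dict(np.load("f3.npz"))
c=onplane(f,278.5,124,.284);C=c[:2]
for n,u,v,z in(("mark",334,101,.259),("ptr",332,168,.224),("cball",274,236,.252),("cbar",275,205,.252)):
    p=onplane(f,u,v,z)[:2]-C;print(n,p,np.hypot(*p),np.degrees(np.arctan2(p[1],p[0]))%360)
print(c)
E
```

```text
mark [-0.0217619  -0.03309761] 0.039611010855699014 236.67482158716285
ptr [-0.05935835  0.00447189] 0.05952656568915142 175.69164112071482
cball [-0.05069119  0.07173131] 0.087834943535801 125.24814450396124
cbar [-0.03588404  0.05089868] 0.062276319869357784 125.184192379461
[0.51603135 0.08738245 0.284     ]
```

>>> jog_arm(ticks={"moves":[[0,0,0.03,0],[0,0,0.06,0],[0,0,0.09,0],[0,0,0.09,0],[0,0,0.09,0]]})

```text
t: 6.2
tcp_pos: [0.4765, 0.1429, 0.24]
ee_rot: [2.81, -1.401, 0.0]
wrist_force: [0.9, -0.1, 1.1]
grip_width: 0.0362
grasp_force: 0.0
```

>>> jog_arm(ticks={"moves":[[0,0,0,0],[0,0,0,0],[0,0,0,0]]}, jaw=0.016)

```text
t: 6.5
tcp_pos: [0.4763, 0.144, 0.2407]
ee_rot: [-2.811, 1.399, -0.001]
wrist_force: [-0.6, -0.5, -0.2]
grip_width: 0.019
grasp_force: 0.0
```

>>> jog_arm(ticks={"moves":[[0.0003,-0.0068,0,0.1],[0.0014,-0.0135,0,0.2],[0.003,-0.0201,0,0.3],[0.0054,-0.0265,0,0.4],[0.0083,-0.0326,0,0.5],[0.0119,-0.0384,0,0.6],[0.016,-0.0438,0,0.7],[0.0206,-0.0488,0,0.8],[0.0257,-0.0533,0,0.9],[0.0284,-0.0553,0,0.95],[0.0284,-0.0553,0,0.95],[0.0284,-0.0553,0,0.95]]})

```text
t: 7.7
tcp_pos: [0.5371, 0.1546, 0.2399]
ee_rot: [-1.862, 2.529, -0.0]
wrist_force: [-0.8, 0.0, 0.1]
grip_width: 0.016
grasp_force: 0.1
```

```bash
python3 - <<'E'
from h import *
f=cam.grab_frame("wrist");print(ctrl.read_state()['q'].round(2))
np.savez("f4.npz",mtx=f["mtx"],cam_to_world=f["cam_to_world"])
cv2.imwrite("pics/w4.png",f["img"])
E
```

```text
[ 0.63  0.16 -0.23  0.   -1.18 -0.93]
```

View pics/w4.png

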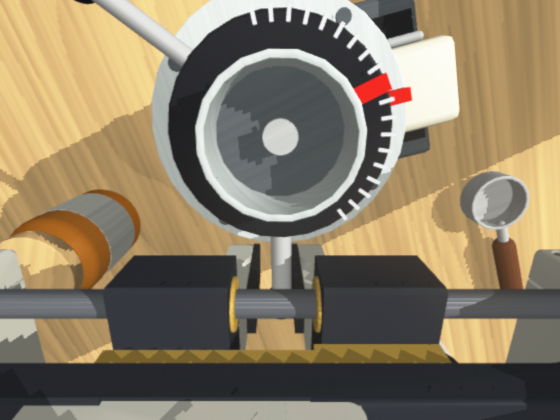

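The wrist view shows the red mark at about (373,89), just short of the pointer at (400,96). The tube rim spans columns 196–366 and rows 48–222.

```bash
cat > meas.py <<'E'
from h import *
def red(im):
    h=cv2.cvtColor(im,cv2.COLOR_BGR2HSV);m=(((h[...,0]<6)|(h[...,0]>174))&(h[...,1]>200)&(h[...,2]>90)).astype(np.uint8)
    n,l,st,ce=cv2.connectedComponentsWithStats(m)
    return [(l==i) for i in range(1,n) if st[i,4]>30],[(ce[i].round(1),st[i,4]) for i in range(1,n) if st[i,4]>30]
E
python3 - <<'E'
from meas import *
f=dict(np.load("f4.npz"));im=cv2.imread("pics/w4.png")
m,s=red(im);print(s)
P=[onplane(f,*q,.284)[:2] for q in((196,134),(366,133),(281,48),(281,222))]
print(np.array(P),cv2.minEnclosingCircle(np.float32(P)))
Q=np.array([onplane(f,*q,.258)[:2] for q in((168,125),(394,125),(281,7),(281,238))]);print(Q,cv2.minEnclosingCircle(np.float32(Q)))
for C in((.516,.0895),((.5165,.092)),tuple(np.mean(P,0)),tuple(np.mean(Q,0))):
    for n,u,v,z in (("mark",*s[0][0],.259),("ptr",402,95.5,.225)) if len(s)>1 else (("mark",373,89,.259),("ptr",402,95.5,.225)):
        p=onplane(f,u,v,z)[:2]-np.array(C);print(n,np.round(C,4),np.hypot(*p).round(4),np.arctan2(p[1],p[0])%6.2832)
E
```

```text
[(array([372.9,  87.9]), np.int32(567)), (array([400.8,  95.1]), np.int32(217))]
[[0.54246999 0.07808115]
 [0.48673176 0.09496803]
 [0.50683228 0.06097902]
 [0.52399723 0.11757282]] ((0.5154147744178772, 0.08927592635154724), 0.029669804498553276)
[[0.55902551 0.07184486]
 [0.46882044 0.09974668]
 [0.50130631 0.04424476]
 [0.52880849 0.13492104]] ((0.5150916576385498, 0.08957397937774658), 0.04747622087597847)
mark [0.516  0.0895] 0.0421 3.303318115856781
ptr [0.516  0.0895] 0.0643 3.095599767871424
mark [0.5165 0.092 ] 0.043 3.3588027252030446
ptr [0.5165 0.092 ] 0.0647 3.134541354878034
mark [0.515  0.0879] 0.0409 3.2685852286090262
ptr [0.515  0.0879] 0.0634 3.069674588535529
mark [0.5145 0.0877] 0.0403 3.2650225215490924
ptr [0.5145 0.0877] 0.0629 3.065739080083944
```

The remaining turn measures about 0.2 rad.

>>> jog_arm(ticks={"moves":[[0.0001,-0.0034,0,0.05],[0.0003,-0.0069,0,0.1],[0.0008,-0.0103,0,0.15],[0.0014,-0.0137,0,0.2],[0.0014,-0.0137,0,0.2],[0.0014,-0.0137,0,0.2],[0.0014,-0.0137,0,0.2]]})

```text
t: 8.45
tcp_pos: [0.5497, 0.1492, 0.2397]
ee_rot: [-1.601, 2.703, -0.0]
wrist_force: [-1.3, 0.9, 0.7]
grip_width: 0.0162
grasp_force: 0.3
```

```bash
python3 - <<'E'
from meas import *
f=cam.grab_frame("wrist");m,s=red(f["img"]);print(s)
cv2.imwrite("pics/w5.png",f["img"]);np.savez("f5.npz",mtx=f["mtx"],cam_to_world=f["cam_to_world"])
for C in((.5152,.0894),(.516,.091)):
  for (q,_),z in zip(s,(.259,.225)):
    p=onplane(f,*q,z)[:2]-np.array(C);print(np.hypot(*p).round(4),np.arctan2(p[1],p[0])%6.2832)
E
```

```text
[(array([379.5,  81.7]), np.int32(842))]
0.0443 3.119492731079526
0.0451 3.1553631299798997
```

View pics/w5.png

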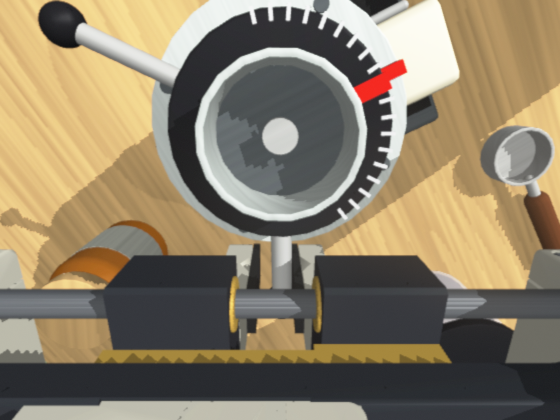

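The mark at (373,88) now meets the pointer, which is seen at about (399,70). A separate fix of each is needed for the angle.

```bash
python3 - <<'E'
from meas import *
f=dict(np.load("f5.npz"));m,_=red(cv2.imread("pics/w5.png"))
v,u=np.nonzero(m[0])
for C in((.5152,.0894),(.516,.091)):
  for n,k,z in(("mark",u<385,.259),("ptr",u>395,.225)):
    p=onplane(f,u[k].mean(),v[k].mean(),z)[:2]-np.array(C);print(n,u[k].mean(),v[k].mean(),np.hypot(*p).round(4),np.arctan2(p[1],p[0])%6.2832)
E
```

```text
mark 371.5517890772128 87.10546139359698 0.0407 3.108916970439937
ptr 399.6607142857143 67.89285714285714 0.0653 3.090458142482907
mark 371.5517890772128 87.10546139359698 0.0415 3.148087127637611
ptr 399.6607142857143 67.89285714285714 0.066 3.1152754815776524
```

>>> jog_arm(ticks={"moves":[[0,0,0,0],[0,0,0,0],[0,0,-0.045,0],[0,0,-0.09,0],[0.01,-0.01,-0.09,-0.15],[0.103,-0.08,-0.09,-1.15],[0.103,-0.08,-0.09,-1.15],[0.103,-0.08,-0.09,-1.15],[0.103,-0.08,-0.09,-1.15],[0.103,-0.08,-0.09,-1.15],[0.103,-0.08,-0.09,-1.15],[0.103,-0.08,-0.09,-1.15]]}, jaw=0.036)

```text
t: 9.7
tcp_pos: [0.5702, 0.02, 0.3296]
ee_rot: [-2.816, 1.392, -0.0]
wrist_force: [0.4, -0.7, 0.1]
grip_width: 0.0359
grasp_force: 0.0
```

>>> jog_arm(ticks={"moves":[[0,0,0,0],[0,0,0,0],[0,0,0,0]]})

```text
t: 10.0
tcp_pos: [0.5701, 0.0203, 0.3295]
ee_rot: [2.811, -1.404, 0.0]
wrist_force: [-0.4, 0.4, 0.0]
grip_width: 0.0359
grasp_force: 0.0
```

```bash
python3 - <<'E'
from meas import *
f=dict(np.load("f5.npz"));C=np.array((.5155,.09));p=onplane(f,62,24,.226)[:2]-C;print("lock ball",p,np.hypot(*p),np.degrees(np.arctan2(*p[::-1])))
f=cam.grab_frame("wrist");im=f["img"];cv2.imwrite("pics/w6.png",im)
# ball: dark blob
roi=im[100:235,200:360].max(2);m=(roi<45).astype(np.uint8);n,l,st,ce=cv2.connectedComponentsWithStats(m)
for i in range(1,n):
  if st[i,4]>80:
    q=ce[i]+[200,100];p=onplane(f,*q,.226)[:2];print(q,st[i],p,np.degrees(np.arctan2(*(p-C)[::-1])))
E
```

```text
lock ball [ 0.06687276 -0.09131285] 0.11318128821764686 -53.78290119803789
[229.07222222 215.52222222] [ 15  97  28  38 180] [0.59472772 0.05279944] -25.151919632460242
```

>>> jog_arm(ticks={"moves":[[0,0,0.04,0],[0,0,0.08,0],[0,0,0.115,0],[0,0,0.115,0],[0,0,0.115,0]]})

```text
t: 10.55
tcp_pos: [0.5705, 0.0201, 0.2154]
ee_rot: [2.811, -1.4, 0.0]
wrist_force: [0.6, -0.3, 0.8]
grip_width: 0.036
grasp_force: 0.0
```

>>> jog_arm(ticks={"moves":[[0,0,0,0],[0,0,0,0],[0,0,0,0]]}, jaw=0.016)

```text
t: 10.85
tcp_pos: [0.5708, 0.0204, 0.2161]
ee_rot: [-2.811, 1.399, -0.003]
wrist_force: [-0.4, -0.1, -0.4]
grip_width: 0.0185
grasp_force: 0.0
```

>>> jog_arm(ticks={"moves":[[-0.0004,0.0089,0,0.1],[-0.0018,0.0177,0,0.2],[-0.004,0.0263,0,0.3],[-0.007,0.0347,0,0.4],[-0.0089,0.0388,0,0.45],[-0.0109,0.0427,0,0.5],[-0.0131,0.0465,0,0.55],[-0.0155,0.0503,0,0.6],[-0.0181,0.0539,0,0.65],[-0.0209,0.0573,0,0.7],[-0.0209,0.0573,0,0.7],[-0.0209,0.0573,0,0.7]]})

```text
t: 12.05
tcp_pos: [0.5146, 0.0022, 0.2161]
ee_rot: [-2.159, 2.276, -0.007]
wrist_force: [9.3, -4.0, -4.3]
grip_width: 0.0158
grasp_force: 4.2
```

```bash
cat > lk.py <<'E'
from meas import *
f=cam.grab_frame("wrist");im=f["img"];cv2.imwrite("pics/lk.png",im);C=np.array((.5155,.09))
m=(im[130:250,240:320].max(2)<55).astype(np.uint8);n,l,st,ce=cv2.connectedComponentsWithStats(m)
for i in range(1,n):
  if st[i,4]>300:
    q=ce[i]+[240,130];p=onplane(f,*q,.226)[:2];print("ball",q,st[i],p,np.degrees(np.arctan2(*(p-C)[::-1])))
E
python3 lk.py
```

```text
ball [263.95442594 225.28746713] [   6   76   39   44 1141] [ 0.51916806 -0.0226278 ] -88.1346518726153
```

>>> jog_arm(ticks={"moves":[[0,0.002,0,0.02],[0,0.004,0,0.04],[0,0.006,0,0.05],[0,0.006,0,0.05],[0,0.006,0,0.05]]})

```text
t: 12.6
tcp_pos: [0.5101, 0.0024, 0.2161]
ee_rot: [-2.101, 2.328, -0.009]
wrist_force: [16.4, -6.3, -8.5]
grip_width: 0.0161
grasp_force: 8.3
```

```bash
python3 lk.py
```

```text
ball [263.18117854 225.13456464] [   5   76   39   44 1137] [ 0.51383811 -0.02265588] -90.84516218082776
ball [300.81345566 239.51681957] [ 46 102  34  18 327] [ 0.49619819 -0.01327309] -100.5864770027056
```

>>> jog_arm(ticks={"moves":[[0,-0.005,0,-0.03],[0,-0.008,0,-0.03],[0,-0.008,0,-0.03],[0,-0.008,0,-0.03],[0,-0.008,-0.045,-0.03],[0,-0.008,-0.09,-0.03],[0,-0.008,-0.115,-0.03],[-0.05,-0.005,-0.115,-0.03],[-0.1,-0.005,-0.115,-0.03],[-0.15,-0.005,-0.115,-0.03],[-0.15,-0.005,-0.115,-0.03],[-0.15,-0.005,-0.115,-0.03]]}, jaw=0.03)

```text
t: 13.85
tcp_pos: [0.5258, 0.1525, 0.3292]
ee_rot: [2.141, -2.298, -0.0]
wrist_force: [0.2, -0.1, 0.7]
grip_width: 0.0304
grasp_force: 0.0
```

```bash
python3 - <<'E'
from meas import *
f=cam.grab_frame("wrist");im=f["img"];cv2.imwrite("pics/w7.png",im);m,s=red(im);print(s)
np.savez("f7.npz",mtx=f["mtx"],cam_to_world=f["cam_to_world"])
for C in((.5152,.0894),(.516,.091)):
  for (q,_),z in zip(s,(.259,.225)):
    p=onplane(f,*q,z)[:2]-np.array(C);print(np.hypot(*p).round(4),np.arctan2(p[1],p[0])%6.2832)
E
```

```text
[(array([350.5, 125.3]), np.int32(297))]
0.0449 3.1234851821285896
0.0457 3.158828720894526
```

View pics/w7.png

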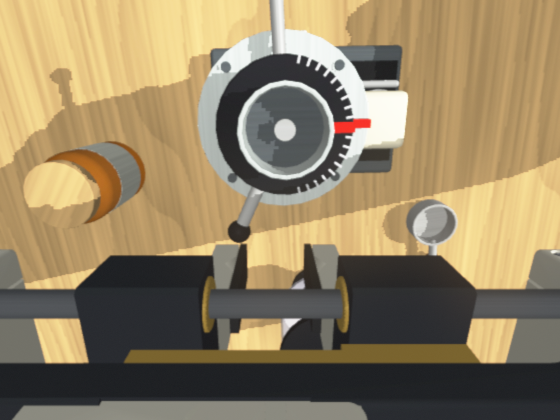

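After tightening, the view shows the mark and pointer still in line: one red strip at about (335–371, 125), with the lock bar back at (277,25).

```bash
python3 - <<'E'
from meas import *
f=dict(np.load("f7.npz"));im=cv2.imread("pics/w7.png");m,_=red(im);C0=onplane(f,286,130,.284)[:2];print("tube",C0)
v,u=np.nonzero(m[0]);print(u.min(),u.max())
for c in range(u.min(),u.max()+1,4):print(c,v[u==c].min(),v[u==c].max())
for C in((.5152,.0894),(.516,.091),C0):
  for n,k,z in(("mark",u<350,.259),("ptr",u>360,.225)):
    p=onplane(f,u[k].mean(),v[k].mean(),z)[:2]-np.array(C);print(n,np.hypot(*p).round(4),np.arctan2(p[1],p[0])%6.2832)
p=[onplane(f,277,y,.226)[:2] for y in(5,50)];print("lock bar",p)
r=im[25,255:300].max(1);print(r.tolist())
E
```

```text
tube [0.51509923 0.08802976]
335 369
335 123 126
339 122 132
343 122 131
347 122 131
351 122 131
355 120 126
359 120 126
363 120 126
367 120 126
mark 0.0392 3.1077399913507913
ptr 0.0636 3.096541089530081
mark 0.04 3.1483915107636387
ptr 0.0644 3.121931345168883
mark 0.0392 3.0727279972375463
ptr 0.0636 3.07494745534661
lock bar [array([0.5147289 , 0.00668503]), array([0.51668931, 0.0355734 ])]
[233, 235, 235, 232, 230, 229, 230, 231, 232, 232, 231, 231, 232, 234, 233, 208, 148, 137, 149, 166, 186, 204, 221, 230, 239, 246, 246, 238, 227, 217, 220, 231, 234, 236, 236, 236, 233, 233, 234, 236, 238, 240, 240, 239, 238]
```

>>> jog_arm(ticks={"moves":[[0,0,-0.03,0],[0,0,-0.03,0],[0,0,-0.03,0]]})

```text
t: 14.2
tcp_pos: [0.5263, 0.1504, 0.3605]
ee_rot: [-2.136, 2.301, -0.0]
wrist_force: [0.0, -0.4, 0.3]
grip_width: 0.0296
grasp_force: 0.0
```

```bash
python3 -c "
from workcell import ctrl, cam;print(ctrl.close_job())"
```

```text
the job is handed in; nothing more can be done
None
```

I loosened the lock ring, brought the red mark to within about 0.03 rad of the pointer, tightened the ring back to about where it started (roughly 0.05 rad by my camera estimate), and handed the job in at about 14 s with the arm clear; the hand-in printed no verdict.

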